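# Unpin a drill housing and hold it up level for inspection

### The job

The drill housing lying on the metal fixture is locked by a long upright pin: draw the pin up out of its sleeve without dragging the housing off its rests, and stand the pin in the empty cup. Then lift the housing at least 10 cm straight up off the fixture and hold it there above the fixture, level and still, for at least two seconds, and finish while still holding it up in the gripper. Leave the other things on the bench where they are.

Things in the scene. Friction and masses are not known exactly. Their poses are not given: they have to be found in the camera images.
- fixture: Fixed aluminium plate 250 x 170 x 12 mm on the bench, with two rubber-topped rests across it (tops 42 mm above the bench) and an upright pin sleeve. Origin on the bench surface under the middle of the housing's handle; x along the handle towards the sleeve, z up.
- seat (a point): Point on the fixture's z axis, 42 mm above the bench: the housing's origin is here when it lies on its rests. Axes as the fixture's.
- sleeve (a point): Centre of the mouth of the fixture's upright steel pin sleeve, 38 mm above the bench, at fixture x = 102 mm, y = 0. Outer diameter 24 mm, bore 12 mm, bore floor 21 mm below the mouth.
- housing: Teal pistol-grip drill housing on its side on the fixture, 0.27 to 0.53 kg (the twin on the bench is not it). Origin at its underside, under the middle of the handle and within 4 mm of its centre of mass in plan; z up, x from barrel to foot. Handle: bar 34 mm wide in y, z 6 to 42, free to grip at x -25 to 55. Foot: block x 60 to 88, y -40 to 40, z 0 to 48 mm.
- barrel (a point): Centre of the housing's barrel, at housing x = -60, z = 27 mm: a cylinder along the housing's y, 170 mm long, 54 mm in diameter.
- eye (a point): Centre of the upper face of the housing's lanyard eye, a flat ring beyond the foot (housing x = 102 mm, z 0 to 10 mm, outer diameter 28, bore 16 mm), through which the pin passes.
- pin: Upright locking pin, 150 mm long, 90 g: steel shaft 9 mm in diameter with a black plastic round head 22 mm in diameter and 40 mm tall at the top (110 to 150 mm from the tip). Origin at the lower tip, z towards the head. At the start it stands loosely in the fixture's sleeve, tip on the bore floor, through the housing's eye; it may lean a few degrees.
- cup: Empty plain grey plastic cup fixed on the bench, 85 mm tall, mouth 64 mm in outer diameter, wall 3 mm. It stands to the left or to the right of the fixture. Origin at the centre of its underside, z up. A pin let go in it leans against the rim and stays.
- bottle: White bottle with red cap, 48 mm in diameter, 150 mm tall, across the fixture from the cup. Bystander. Origin at the centre of its underside.
- spare: The second drill housing, same shape, on a paper sheet on the bench far to the robot's right. Bystander. Origin as the first one's.
- carton: Small open blue box 110 x 150 x 50 mm beyond the fixture at the robot's left. Bystander. Origin at the centre of its underside.
- driver: Screwdriver lying on the bench at the robot's left, beyond cup or bottle. Bystander.

How it is judged:
On the way, in this order (a step that is already met when the one before it is completed fails the run):
1. the pin is drawn up out of the sleeve and the eye, while the housing stays on its rests (z of pin in the frame of seat above 0.015 m and distance between housing and seat below 0.02 m), for 0.1 s.
2. the pin stands in the cup, let go, and the housing is still on its rests (horizontal distance between pin and cup below 0.032 m and z of pin in the frame of cup below 0.03 m and contact force between the fingers and pin below 0.1 N and distance between housing and seat below 0.02 m), for 0.2 s.
3. the housing is held by the gripper over the fixture, at least 100 mm up, level and still, for two seconds (z of housing in the frame of seat above 0.1 m and horizontal distance between housing and seat below 0.06 m and angle between housing's own z axis and vertical below 0.14 rad and linear speed of housing below 0.03 m/s and angular speed of housing below 0.2 rad/s and contact force between the fingers and housing above 1 N), for 2 s.
At the end, for the whole second after the job is handed in: The gripper holds the housing at least 100 mm above its rests, within 60 mm sideways of where it lay, tilted under 0.14 rad, slower than 30 mm/s and 0.2 rad/s, clear of fixture, pin and cup; the pin stands at rest in the cup (tip within 32 mm of its axis, under 30 mm up) (all of step 3 and contact force between housing and fixture below 0.1 N and contact force between housing and pin below 0.1 N and contact force between housing and cup below 0.1 N and horizontal distance between pin and cup below 0.032 m and z of pin in the frame of cup below 0.03 m and linear speed of pin below 0.03 m/s); the arm keeps its last pose, push and grip.
It fails at once if the housing is tipped by more than about 30 degrees (angle between housing's own z axis and vertical above 0.5 rad).
It fails at once if a bystander is moved by more than 30 mm (distance of any of bottle, spare, carton, driver from where it was at the start of the episode above 0.03 m).
It also fails if it takes over 67 s, if anything falls off the work surface, if the arm or the gripper's body presses on something with over 40 N, if the wrist force passes 120 N, or if a joint passes its speed limit or range.

### The arm

A 6-joint arm with a two-finger parallel gripper is mounted at the origin on the work surface. World frame = base frame: x ahead of the robot, y to its left, z up, the work surface at z = 0. Lengths are in m, angles in rad, forces in N, time in s.
With the tool pointing down it reaches from about 0.25 to 0.725 m from the base axis. Payload 4 kg.
Tool frame: the origin (TCP) lies midway between the tips of the shut fingers; the grasp point (between the pads) lies grip_point_offset behind it (grip_point_offset is the distance from the TCP to the grasp point, in m); z points along the fingers, y is the line along which they close (so a half turn about z gives the same grasp; the last joint's range is limited). The gripper opens to 85 mm and grips with 20 to 120 N. Pads are 22 mm wide; open, the fingers measure 114 mm over their backs; the gripper's body (76 mm by 85 mm) begins 54 mm behind the grasp point. The pads swing forward as they close: fully open they stand 13 mm farther back than shut.
Start: joints at [1.306, 0.241, 0.005, 1.335, 0, 1.571], TCP at [0.131, 0.483, 0.197] pointing down, gripper open.
Joint ranges: [-2.72, 2.72], [-1.05, 1.87], [-1.09, 1.28], [-1.99, 2.15], [-1.42, 1.44], [-3.14, 3.14]. Speed limits (rad/s): [2.79, 2.79, 3.14, 3.14, 3.14, 3.14].

### API

Orientations are given as a unit quaternion [x, y, z, w].
In Python, from workcell import * gives the robot as it stands. The module is installed in compiled form; this text tells all that it offers.
- The arm moves only by the tool arm_command, never from a script. Its arguments are lists of equal length, an entry for each row: "slide": the shift along the tool's x, y, z in cm, a list of three; "spin": the turn about the tool's z in degrees. A call has exactly 5 rows; each row is the pose to reach, as a shift and turn from the pose commanded when the call began, along the tool's axes at that moment; what a row does not reach only later rows make up. A row lasts 1/8 s, in which the tool goes at most 62.5 mm and 10.7 degrees, less where a joint would pass 70% of its speed; a pose out of reach is approached as far as the arm can. A call with a gripper value outside its range is refused whole. "jaw" is the finger opening in cm, from 0 to 8.54, set as the call begins (left out, the last holds). The fingers move at their own pace and stop on an object; the grip force is fixed at half the most. Time passes only in rows, so rows that repeat a pose let the fingers close, or fill a call up. It gives the time, the measured TCP pose, the force, the opening and the grip force at its end, in the units of the state.
- get_obs(): the state, without advancing time (a new reading comes with each control period).
- camera(name): name is "scene" or "top" or "wrist"; returns a dict with "pixels" (384x512x3 uint8, red, green, blue), "range_z" (384x512 float32, m along the optical axis (not along the pixel's ray), 0 where there is no reading), "intrinsics" (3x3 intrinsics, pixels), "rvec" (rotation vector, rad) and "tvec" (3), from world to camera coordinates, as OpenCV has them. Camera axes: x right, y down, z forward; pixel columns grow to the right and rows downward; lengths in m; the calibration is good to about 2 mm. The wrist camera is an equidistant fisheye: a pixel r from the principal point sees the ray r / f radians off the axis. A picture is of the moment at which its call begins.
- job_done(): hands the job in; it is judged then, once.
Trained networks look in a picture, given as the dict that the camera call returned (one of the last four; its "shot" number tells which), for a name from the list of things; names that differ only in an ending like _2 or _b are one class to them, and where a whole thing is asked for, a point or a joint stands for the part that bears it (a point fixed in the world has none). Each returns a list of dicts, best first, with "confidence" (0 to 1); they miss things now and then, are a little off and sometimes report something else, mostly with a low value. They report only what shows in the picture. A call takes as long as a camera call.
- recognise(picture, thing): "centre" ([column, row] in pixels, amid what is visible of it).
- landmark_of(picture, thing): "centre" ([column, row] in pixels: a listed point, or the origin of a listed thing).
The state is a dict: "clock": time; "joint_pos": joint angles; "joint_vel": joint speeds; "tau": joint torques, N m; "eef_pos": TCP position; "tool_rot": TCP orientation; "ft_force": force on the tool from outside, world axes, zero at the start; "ft_torque": the same for the moment, N m; "grip_width": finger opening in m; "grasp_force": force on a finger pad.
Only numpy, scipy, OpenCV 4.12 (cv2) and the standard library are available. Lean on these libraries where they do the work, as an engineer would, in place of code of your own. Each camera call takes 0.05 s, during which the arm holds its last target. There are 200 camera calls.

## Working session

There is one attempt and no reset: what is moved stays moved. The work goes in short steps, Python scripts to look and compute and a tool call to move; the robot and the scene stay as the last step left them, time stands still between calls to the robot, and variables do not carry over. Pictures are saved under pics/ and viewed, at most 10 in all, crops included, and the job is handed in when it is done.

Besides the shell and the picture viewer there is one more tool, called after ">>>" as a command line: name --pt "numbers of a row" for each row, then --argument value for the rest. arm_command: Moves the arm, as the interface text tells. Its arguments: {"type":"object","properties":{"slide":{"type":"array","items":{"type":"array","items":{"type":"number"}}},"spin":{"type":"array","items":{"type":"number"}},"jaw":{"type":"number"}},"required":["slide","spin"]}

```bash
mkdir -p pics; cat > h.py <<'E'
from workcell import *
import numpy as np, cv2
from scipy.spatial.transform import Rotation as R
def ext(c):
    return cv2.Rodrigues(np.array(c["rvec"],float))[0], np.array(c["tvec"],float).ravel()
def ray(c,px):
    K=np.array(c["intrinsics"]);Rm,t=ext(c)
    d=np.linalg.inv(K)@[px[0],px[1],1]
    return -Rm.T@t, Rm.T@d
def at_z(c,px,z):
    o,d=ray(c,px); return o+d*(z-o[2])/d[2]
def cloud(c):
    K=np.array(c["intrinsics"]);Rm,t=ext(c);Z=c["range_z"]
    v,u=np.mgrid[:Z.shape[0],:Z.shape[1]]
    P=np.stack([(u-K[0,2])/K[0,0]*Z,(v-K[1,2])/K[1,1]*Z,Z],-1)
    return (P-t)@Rm
def save(c,n): cv2.imwrite("pics/"+n+".png",c["pixels"][:,:,::-1])
def tool_delta(p):
    o=get_obs(); return R.from_quat(o["tool_rot"]).inv().apply(np.array(p)-o["eef_pos"])*100
E
python3 - <<'E'
from h import *
o=get_obs();print({k:np.round(v,3) for k,v in o.items()})
try: print(grip_point_offset)
except Exception as e: print(e)
for n in ["top","scene"]:
    c=camera(n);save(c,n+"0");P=cloud(c)
    print(n,np.round(ray(c,(256,192))[0],3))
    for t in ["pin","cup","housing","bottle","fixture","carton"]:
        for r in recognise(c,t)[:2]:
            u,v=map(int,np.round(r["centre"]));print("rec",t,np.round(r["centre"]),round(r["confidence"],2),np.round(P[v,u],3))
    for t,z in [("pin",.017),("cup",0),("housing",.042),("eye",.052),("sleeve",.038),("barrel",.069),("seat",.042),("fixture",0)]:
        for r in landmark_of(c,t)[:2]:
            print("lm",t,np.round(r["centre"]),round(r["confidence"],2),np.round(at_z(c,r["centre"],z),3))
E
```

```text
{'clock': np.float64(0.0), 'joint_pos': array([ 1.306,  0.241,  0.004,  1.335, -0.   ,  1.571]), 'joint_vel': array([ 0.001, -0.   , -0.001, -0.   , -0.001, -0.   ]), 'tau': array([-1.0000e-03, -3.7231e+01,  2.5241e+01,  1.7000e-02, -0.0000e+00,
       -0.0000e+00]), 'eef_pos': array([0.131, 0.482, 0.196]), 'tool_rot': array([ 0.132,  0.991, -0.001, -0.   ]), 'ft_force': array([-0.291, -0.156, -0.027]), 'ft_torque': array([-0.011,  0.   , -0.025]), 'grasp_force': np.float64(0.0), 'grip_width': np.float64(0.085)}
0.0187
top [0.491 0.019 1.32 ]
rec pin [265. 162.] 0.48 [ 0.652 -0.016  0.166]
rec cup [360. 250.] 0.81 [ 0.379 -0.344  0.004]
rec cup [124. 195.] 0.18 [0.555 0.451 0.024]
rec housing [252. 202.] 0.78 [0.534 0.022 0.081]
rec bottle [157. 232.] 0.72 [0.437 0.318 0.104]
rec fixture [246. 183.] 0.87 [0.601 0.043 0.017]
rec carton [182. 142.] 0.97 [0.741 0.266 0.001]
lm pin [260. 166.] 0.37 [ 0.659 -0.003  0.017]
lm cup [121. 184.] 0.66 [0.592 0.471 0.   ]
lm cup [357. 248.] 0.59 [ 0.387 -0.333  0.   ]
lm housing [253. 192.] 0.56 [0.568 0.02  0.042]
lm eye [262. 166.] 0.61 [ 0.65
[... 302 characters left out ...]
9 [ 0.666 -0.021  0.147]
rec cup [ 90. 205.] 0.76 [ 0.417 -0.339  0.066]
rec housing [245. 180.] 0.65 [0.545 0.026 0.083]
rec bottle [318. 126.] 0.85 [0.461 0.315 0.082]
rec fixture [246. 222.] 0.73 [ 0.64  -0.024  0.051]
rec fixture [320. 128.] 0.63 [0.466 0.32  0.076]
rec carton [358. 215.] 0.68 [0.734 0.258 0.004]
rec carton [320. 128.] 0.66 [0.466 0.32  0.076]
lm pin [251. 234.] 0.82 [ 0.656 -0.02   0.017]
lm cup [ 98. 214.] 0.62 [ 0.393 -0.333  0.   ]
lm housing [248. 194.] 0.78 [0.56  0.026 0.042]
lm eye [252. 226.] 0.85 [ 0.657 -0.018  0.052]
lm sleeve [249. 230.] 0.69 [ 0.658 -0.025  0.038]
lm barrel [245. 175.] 0.76 [0.517 0.041 0.069]
lm fixture [251. 204.] 0.85 [0.561 0.035 0.   ]
```

View pics/top0.png

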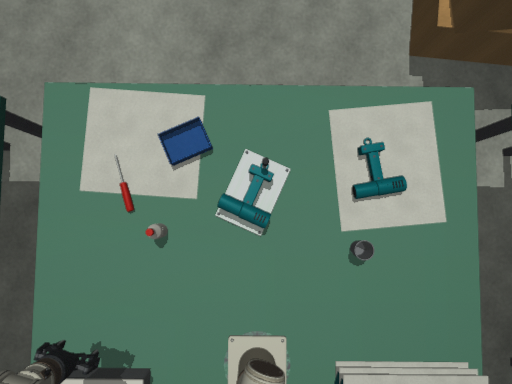

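View pics/scene0.png

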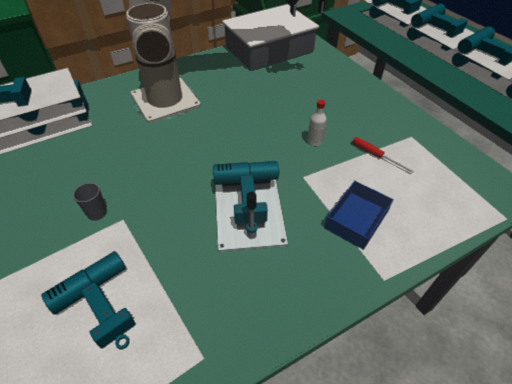

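```bash
python3 - <<'E'
from h import *
for n in ["top","scene"]:
    c=camera(n);P=cloud(c).reshape(-1,3)
    px=c["pixels"].reshape(-1,3).astype(int)
    ok=(c["range_z"].ravel()>0)
    # pin head
    m=ok&(np.hypot(P[:,0]-.655,P[:,1]+.016)<.05)&(P[:,2]>.12)&(P[:,2]<.2)
    print(n,"pinhead",m.sum(),np.round(P[m].mean(0),4),P[m].min(0).round(3),P[m].max(0).round(3), "top",np.round(P[m&(P[:,2]>.16)].mean(0),4))
    # cup rim
    m=ok&(np.hypot(P[:,0]-.39,P[:,1]+.333)<.06)&(P[:,2]>.075)&(P[:,2]<.095)
    q=P[m]; 
    if m.sum()>5: 
        (a,b),r=cv2.minEnclosingCircle(q[:,:2].astype(np.float32));print("cup",m.sum(),q.mean(0).round(3),(a,b,r))
    # handle top and barrel  z ~ .084 ; barrel top .096
    teal=(px[:,1]>px[:,0]+25)&(px[:,2]>px[:,0]+15)&(np.hypot(P[:,0]-.56,P[:,1]-.025)<.15)
    m=ok&teal&(P[:,2]>.078)
    for lo,hi in[(.078,.0875),(.091,.1)]:
        s=P[ok&teal&(P[:,2]>lo)&(P[:,2]<hi)][:,:2].astype(np.float32)
        if len(s)>10: print(lo,len(s),cv2.minAreaRect(s))
E
```

```text
top pinhead 52 [ 0.6551 -0.0152  0.1623] [ 0.646 -0.025  0.13 ] [ 0.667 -0.006  0.171] top [ 0.6568 -0.0155  0.1669]
cup 86 [ 0.387 -0.336  0.083] (0.38757598400115967, -0.3328285813331604, 0.031984783709049225)
0.078 482 ((0.5645653009414673, 0.023522809147834778), (0.16799689829349518, 0.17309421300888062), 64.09416198730469)
0.091 450 ((0.5667108297348022, 0.023760341107845306), (0.168341264128685, 0.16490933299064636), 66.02854919433594)
scene pinhead 165 [ 0.6625 -0.0204  0.1541] [ 0.648 -0.03   0.129] [ 0.67  -0.008  0.169] top [ 0.6597 -0.0188  0.1657]
cup 212 [ 0.388 -0.336  0.081] (0.3884320855140686, -0.33504045009613037, 0.03305528312921524)
0.078 604 ((0.5659000873565674, 0.017515145242214203), (0.16564039885997772, 0.17557457089424133), 60.23275375366211)
0.091 457 ((0.5697872638702393, 0.01815468817949295), (0.16849182546138763, 0.16205713152885437), 64.40955352783203)
```

The top view shows the housing at about (252,195), the pin head at (265,162), the cup on the right at (361,250) and the bottle on the left at (156,232). The scene view agrees: cup at (92,202), pin head at (252,203). I'm going above the pin.

>>> arm_command --pt "0 0 -4.5" --pt "-5.4 -2.9 -4.5" --pt "-10.8 -5.8 -4.5" --pt "-16.2 -8.7 -4.5" --pt "-21.6 -11.6 -4.5" --spin '[0,0,0,0,0]' --jaw 8.5

```text
clock: 2.22
eef_pos: [0.3101, 0.3128, 0.2421]
tool_rot: [0.132, 0.991, 0.0, 0.0]
ft_force: [0.8, 1.2, -0.4]
grip_width: 0.0845
grasp_force: 0.0
```

>>> arm_command --pt "-5.4 -2.9 0" --pt "-10.8 -5.8 0" --pt "-16.2 -8.7 0" --pt "-21.6 -11.6 0" --pt "-27 -14.5 0" --spin '[0,0,0,0,0]'

```text
clock: 2.85
eef_pos: [0.533, 0.1019, 0.2421]
tool_rot: [0.132, 0.991, 0.0, 0.0]
ft_force: [0.3, 0.5, 0.7]
grip_width: 0.0847
grasp_force: 0.0
```

>>> arm_command --pt "-5.4 -2.9 0" --pt "-10.8 -5.8 0" --pt "-14 -7.7 0" --pt "-15.4 -8.3 0" --pt "-15.4 -8.3 0" --spin '[0,4,8,8,8]'

```text
clock: 3.48
eef_pos: [0.659, -0.018, 0.2407]
tool_rot: [0.202, 0.979, -0.0, -0.001]
ft_force: [-0.7, -0.0, -0.3]
grip_width: 0.0848
grasp_force: 0.0
```

```bash
python3 - <<'E'
from h import *
o=get_obs();print(o["eef_pos"].round(4),o["tool_rot"].round(4),o["joint_pos"].round(3))
c=camera("wrist");save(c,"w1");K=np.array(c["intrinsics"]);Rm,t=ext(c)
def fray(px):
    d=np.array([(px[0]-K[0,2])/K[0,0],(px[1]-K[1,2])/K[1,1]]);r=np.hypot(*d)
    v=np.array([*(d/r*np.sin(r)),np.cos(r)]);return -Rm.T@t,Rm.T@v
for n,z in [("pin",.017),("eye",.052),("sleeve",.038),("housing",.042),("barrel",.069),("cup",0)]:
    for r in landmark_of(c,n)[:1]:
        a,d=fray(r["centre"]);print(n,np.round(r["centre"]),round(r["confidence"],2),np.round(a+d*(z-a[2])/d[2],4))
for r in recognise(c,"pin")[:1]: 
    a,d=fray(r["centre"]);print("pinrec",r["centre"],r["confidence"],(a+d*(.15-a[2])/d[2]).round(4))
c=camera("top")
for n,z in [("eye",.052),("housing",.042),("barrel",.069)]:
    for r in landmark_of(c,n)[:1]:print(n,r["confidence"],at_z(c,r["centre"],z).round(4))
E
```

```text
[ 0.659  -0.018   0.2407] [ 2.017e-01  9.794e-01 -1.000e-04 -6.000e-04] [-0.027  0.577  0.623  1.618  0.     0.379]
pin [252. 159.] 0.82 [ 0.6597 -0.0181  0.017 ]
eye [249. 159.] 0.64 [ 0.6539 -0.0192  0.052 ]
sleeve [253. 160.] 0.83 [ 0.6586 -0.016   0.038 ]
housing [255.  78.] 0.76 [0.5636 0.0273 0.042 ]
barrel [252.  27.] 0.96 [0.5078 0.0475 0.069 ]
cup [19. 96.] 0.97 [ 0.3897 -0.3428  0.    ]
pinrec [250.7, 179.7] 0.91 [ 0.6569 -0.0179  0.15  ]
housing 0.64 [0.5689 0.0245 0.042 ]
barrel 0.79 [0.5088 0.0441 0.069 ]
```

View pics/w1.png

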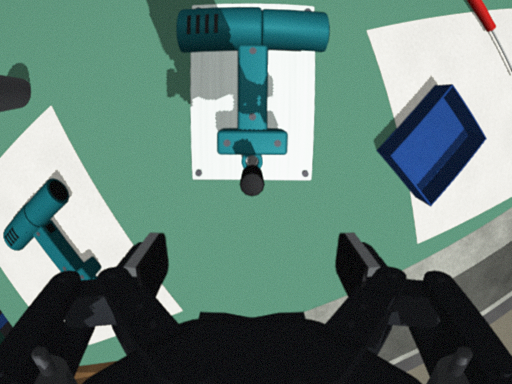

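The wrist view shows the pin head at (252,180), centred between the fingers, with the handle straight up the picture. Descending.

>>> arm_command --pt "0.2 0 3.5" --pt "0.2 0 7" --pt "0.2 0 9.5" --pt "0.2 0 11.3" --pt "0.2 0 11.3" --spin '[0,0,0,0,0]'

```text
clock: 4.7
eef_pos: [0.6552, -0.0161, 0.127]
tool_rot: [0.201, 0.98, -0.0, -0.002]
ft_force: [0.4, 0.6, -0.2]
grip_width: 0.0852
grasp_force: 0.0
```

>>> arm_command --pt "0 0 0" --pt "0 0 0" --pt "0 0 0" --pt "0 0 0" --pt "0 0 0" --spin '[0,0,0,0,0]' --jaw 1.5

```text
clock: 5.32
eef_pos: [0.6573, -0.0162, 0.13]
tool_rot: [0.201, 0.98, 0.0, 0.001]
ft_force: [0.1, 0.2, 4.5]
grip_width: 0.0168
grasp_force: 58.5
```

>>> arm_command --pt "0 0 0" --pt "0 0 0" --pt "0 0 0" --pt "0 0 0" --pt "0 0 0" --spin '[0,0,0,0,0]'

```text
clock: 5.95
eef_pos: [0.6573, -0.0162, 0.13]
tool_rot: [0.201, 0.98, 0.0, 0.001]
ft_force: [0.7, -0.3, 5.6]
grip_width: 0.0169
grasp_force: 58.9
```

Opening is 17 mm rather than 22, so I'm checking the grasp.

```bash
python3 - <<'E'
from h import *
a=camera("wrist");b=camera("scene")
A=cv2.resize(a["pixels"][130:322,150:360],None,fx=2,fy=2);B=cv2.resize(b["pixels"][140:260,190:310],None,fx=3.2,fy=3.2)
A=A[:384];B=B[:384];save({"pixels":np.hstack([A,B])},"g1")
for c in(a,b):print(recognise(c,"pin")[:1],landmark_of(c,"pin")[:1])
E
```

```text
[{'centre': [248.5, 229.3], 'confidence': 0.74}] [{'centre': [247.5, 176.6], 'confidence': 0.93}]
[{'centre': [252.0, 206.3], 'confidence': 0.54}] [{'centre': [252.5, 236.5], 'confidence': 0.72}]
```

View pics/g1.png

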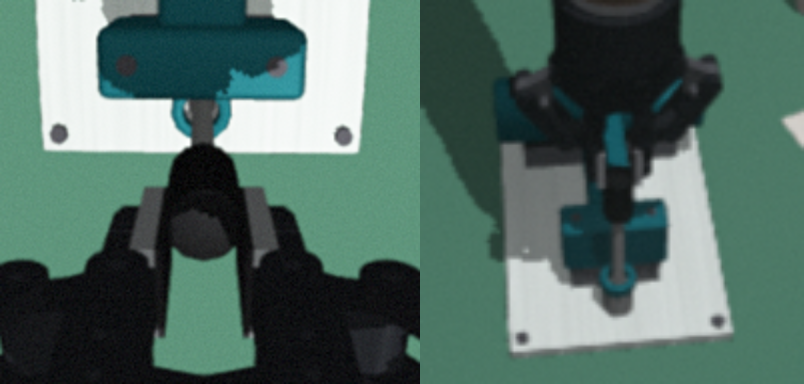

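The left crop shows the head between both pads, with the pin still through the eye. The grasp looks sound, so I'm lifting.

>>> arm_command --pt "0 0 -0.5" --pt "0 0 -1.5" --pt "0 0 -2.5" --pt "0 0 -3.5" --pt "0 0 -4.5" --spin '[0,0,0,0,0]'

```text
clock: 6.88
eef_pos: [0.6568, -0.0162, 0.1748]
tool_rot: [0.201, 0.98, 0.0, 0.0]
ft_force: [0.7, 0.4, -1.3]
grip_width: 0.0166
grasp_force: 58.6
```

>>> arm_command --pt "0 0 -1.5" --pt "0 0 -3" --pt "0 0 -4.5" --pt "0 0 -6" --pt "0 0 -7" --spin '[0,0,0,0,0]'

```text
clock: 7.5
eef_pos: [0.6571, -0.0162, 0.2456]
tool_rot: [0.201, 0.98, 0.0, 0.001]
ft_force: [0.4, 0.4, -1.4]
grip_width: 0.0165
grasp_force: 58.7
```

```bash
python3 - <<'E'
from h import *
o=get_obs();print(o["eef_pos"].round(4),o["grip_width"],o["grasp_force"],tool_delta([.388,-.334,.245]).round(2))
a=camera("wrist");b=camera("scene")
A=cv2.resize(a["pixels"][130:322,150:360],None,fx=2,fy=2);B=cv2.resize(b["pixels"][140:260,190:310],None,fx=3.2,fy=3.2)
save({"pixels":np.hstack([A,B])},"g2")
for n,z in [("housing",.042),("barrel",.069),("eye",.052),("cup",0)]:
    for r in landmark_of(b,n)[:1]: print(n,r["confidence"],at_z(b,r["centre"],z).round(4))
r=landmark_of(b,"pin")[:1];print(r)
E
```

```text
[ 0.6571 -0.0162  0.2456] 0.01651376921652779 58.65208983421326 [ 1.223e+01 -3.981e+01  2.000e-02]
housing 0.86 [0.5535 0.0285 0.042 ]
barrel 0.8 [0.5151 0.0454 0.069 ]
eye 0.59 [ 0.6533 -0.0221  0.052 ]
cup 0.78 [ 0.396  -0.3362 -0.    ]
[{'centre': [251.9, 204.4], 'confidence': 0.56}]
```

View pics/g2.png

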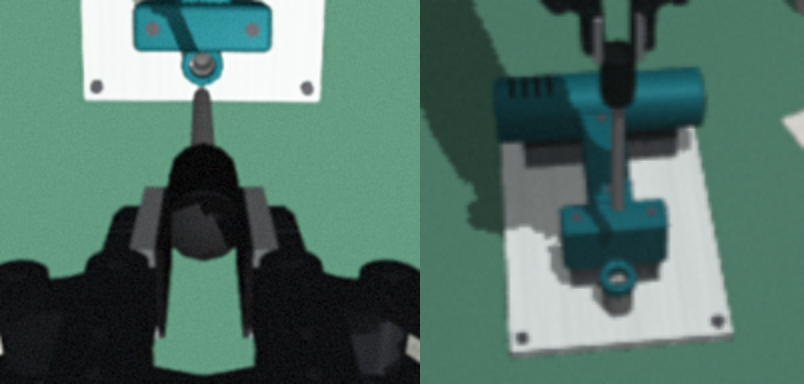

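The pin is fully out, with its tip near crop (202,95), and the housing is undisturbed. Carrying it over to the cup.

>>> arm_command --pt "0.6 -2 0" --pt "1.8 -6 0" --pt "3.1 -10 0" --pt "4.3 -14 0" --pt "5.5 -18 0" --spin '[0,0,0,0,0]'

```text
clock: 8.48
eef_pos: [0.534, -0.1608, 0.2434]
tool_rot: [0.201, 0.98, -0.0, -0.0]
ft_force: [-0.2, -0.7, -0.3]
grip_width: 0.0169
grasp_force: 58.7
```

>>> arm_command --pt "1.2 -4 0" --pt "2.5 -8 0" --pt "3.7 -12 0" --pt "4.9 -16 0" --pt "5.8 -19 0" --spin '[0,0,0,0,0]'

```text
clock: 9.1
eef_pos: [0.4057, -0.3128, 0.2436]
tool_rot: [0.201, 0.98, 0.0, -0.0]
ft_force: [0.4, 0.3, -1.0]
grip_width: 0.0168
grasp_force: 58.7
```

>>> arm_command --pt "0.6 -2 0" --pt "0.9 -2.8 0" --pt "0.9 -2.8 0" --pt "0.9 -2.8 0" --pt "0.9 -2.8 0" --spin '[0,0,0,0,0]'

```text
clock: 9.72
eef_pos: [0.3885, -0.3334, 0.2439]
tool_rot: [0.2, 0.98, 0.0, -0.0]
ft_force: [0.2, -0.3, -0.9]
grip_width: 0.0169
grasp_force: 58.7
```

```bash
python3 - <<'E'
from h import *
o=get_obs();print(o["eef_pos"].round(4),o["grip_width"].round(4),tool_delta([.388,-.334,.245]).round(2))
a=camera("wrist");b=camera("scene");c=camera("top")
for k,n in((b,"scene"),(c,"top")):
  for t,z in(("pin",.133),("cup",0)):
    for r in landmark_of(k,t)[:1]: print(n,t,np.round(r["centre"]),round(r["confidence"],2),at_z(k,r["centre"],z).round(4))
K=np.array(a["intrinsics"]);Rm,t=ext(a)
for n,z in(("pin",.133),("cup",0)):
  for r in landmark_of(a,n)[:1]:
    d=np.array([(r["centre"][0]-K[0,2])/K[0,0],(r["centre"][1]-K[1,2])/K[1,1]]);q=np.hypot(*d)
    v=Rm.T@np.array([*(d/q*np.sin(q)),np.cos(q)]);s=-Rm.T@t;print("wrist",n,np.round(r["centre"]),round(r["confidence"],2),(s+v*(z-s[2])/v[2]).round(4))
A=cv2.resize(a["pixels"][100:322,130:372],None,fx=1.65,fy=1.65);B=cv2.resize(b["pixels"][100:260,20:180],(400,A.shape[0]))
save({"pixels":np.hstack([A,B])},"g3")
E
```

```text
Traceback (most recent call last):
AttributeError: 'float' object has no attribute 'round'
```

```bash
python3 - <<'E'
from h import *
a=camera("wrist");b=camera("scene");c=camera("top")
for k,n in((b,"scene"),(c,"top")):
  for t,z in(("pin",.133),("cup",0)):
    for r in landmark_of(k,t)[:1]: print(n,t,np.round(r["centre"]),round(r["confidence"],2),at_z(k,r["centre"],z).round(4))
K=np.array(a["intrinsics"]);Rm,t=ext(a)
for n,z in(("pin",.133),("cup",0)):
  for r in landmark_of(a,n)[:1]:
    d=np.array([(r["centre"][0]-K[0,2])/K[0,0],(r["centre"][1]-K[1,2])/K[1,1]]);q=np.hypot(*d)
    v=Rm.T@np.array([*(d/q*np.sin(q)),np.cos(q)]);s=-Rm.T@t;print("wrist",n,np.round(r["centre"]),round(r["confidence"],2),(s+v*(z-s[2])/v[2]).round(4))
A=cv2.resize(a["pixels"][100:322,130:372],None,fx=1.65,fy=1.65);B=cv2.resize(b["pixels"][100:260,20:180],(400,A.shape[0]))
save({"pixels":np.hstack([A,B])},"g3")
E
```

```text
scene pin [ 81. 181.] 0.77 [ 0.397  -0.3333  0.133 ]
scene cup [ 96. 217.] 0.96 [ 0.4012 -0.343   0.    ]
top cup [358. 246.] 0.82 [ 0.3909 -0.3374  0.    ]
wrist pin [250. 176.] 0.73 [ 0.3877 -0.3342  0.133 ]
wrist cup [250. 157.] 0.73 [ 0.3901 -0.336   0.    ]
```

View pics/g3.png

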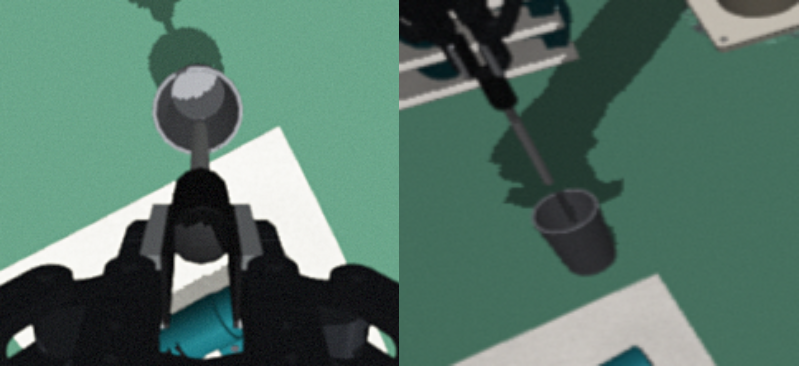

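Pin and cup are both at wrist column 250, and the positions agree within 3 mm. Lowering in.

>>> arm_command --pt "-0.1 0.1 2" --pt "-0.1 0.1 4" --pt "-0.1 0.1 6" --pt "-0.1 0.1 8" --pt "-0.1 0.1 9" --spin '[0,0,0,0,0]'

```text
clock: 10.8
eef_pos: [0.3887, -0.3331, 0.1528]
tool_rot: [0.201, 0.98, 0.0, -0.001]
ft_force: [-0.5, -1.2, -0.5]
grip_width: 0.0171
grasp_force: 58.7
```

>>> arm_command --pt "0 0 1" --pt "0 0 2" --pt "0 0 2.8" --pt "0 0 3.2" --pt "0 0 3.2" --spin '[0,0,0,0,0]'

```text
clock: 11.42
eef_pos: [0.3891, -0.3334, 0.1217]
tool_rot: [0.201, 0.98, 0.0, -0.0]
ft_force: [0.6, 0.8, -0.4]
grip_width: 0.0166
grasp_force: 58.7
```

>>> arm_command --pt "0 0 0" --pt "0 0 0" --pt "0 0 0" --pt "0 0 0" --pt "0 0 0" --spin '[0,0,0,0,0]' --jaw 8.5

```text
clock: 12.05
eef_pos: [0.3893, -0.3335, 0.122]
tool_rot: [0.201, 0.98, -0.0, 0.0]
ft_force: [0.7, 0.4, 0.4]
grip_width: 0.0849
grasp_force: 0.0
```

>>> arm_command --pt "0 0 -1" --pt "0 0 -3" --pt "0 0 -6" --pt "0 0 -9" --pt "0 0 -12" --spin '[0,0,0,0,0]'

```text
clock: 12.68
eef_pos: [0.3893, -0.3335, 0.2437]
tool_rot: [0.201, 0.98, -0.0, 0.0]
ft_force: [-0.4, -0.7, -0.4]
grip_width: 0.0851
grasp_force: 0.0
```

```bash
python3 - <<'E'
from h import *
b=camera("scene");c=camera("top");P=cloud(c).reshape(-1,3)
for t,z in(("pin",.01),("housing",.042),("barrel",.069),("eye",.052)):
  for k in (b,c):
    for r in landmark_of(k,t)[:1]: print(t,np.round(r["centre"]),round(r["confidence"],2),at_z(k,r["centre"],z).round(4))
px=c["pixels"].reshape(-1,3).astype(int)
x=np.array([np.cos(-.405),np.sin(-.405)]);y=np.array([-x[1],x[0]])
for k in(c,b):
    P=cloud(k).reshape(-1,3);px=k["pixels"].reshape(-1,3).astype(int)
    q=P[:,:2]-[.562,.024];L=np.c_[q@x,q@y]
    m=(k["range_z"].ravel()>0)&(abs(L[:,0]-.015)<.03)&(abs(L[:,1])<.04)&(P[:,2]>.079)&(P[:,2]<.09)
    print("handle y",m.sum(),L[m].min(0).round(3),L[m].max(0).round(3),np.polyfit(L[m][:,0],L[m][:,1],1).round(4))
    m=(k["range_z"].ravel()>0)&(abs(L[:,0])<.12)&(abs(L[:,1])<.1)&(P[:,2]>.09)&(P[:,2]<.1)
    print("barrel crown",L[m].min(0).round(3),L[m].max(0).round(3))
A=cv2.resize(b["pixels"][100:260,20:180],(390,390));B=cv2.resize(b["pixels"][140:260,190:310],(390,390))
save({"pixels":np.hstack([A,B])},"g4")
o=get_obs();print(o["eef_pos"])
E
```

```text
pin [357. 248.] 0.55 [ 0.3847 -0.3322  0.01  ]
housing [247. 197.] 0.69 [0.5646 0.0197 0.042 ]
housing [249. 192.] 0.62 [0.5695 0.0317 0.042 ]
barrel [249. 171.] 0.56 [0.5099 0.057  0.069 ]
barrel [245. 211.] 0.65 [0.5056 0.0456 0.069 ]
eye [250. 225.] 0.82 [ 0.6547 -0.0202  0.052 ]
eye [264. 161.] 0.65 [ 0.6715 -0.0174  0.052 ]
handle y 188 [-0.015 -0.015] [0.045 0.018] [0.0033 0.0017]
barrel crown [-0.078 -0.082] [0.087 0.087]
handle y 249 [-0.015 -0.017] [0.044 0.017] [-0.0015 -0.0002]
barrel crown [-0.074 -0.084] [0.092 0.085]
[ 0.38880031 -0.33311775  0.24093261]
```

View pics/g4.png

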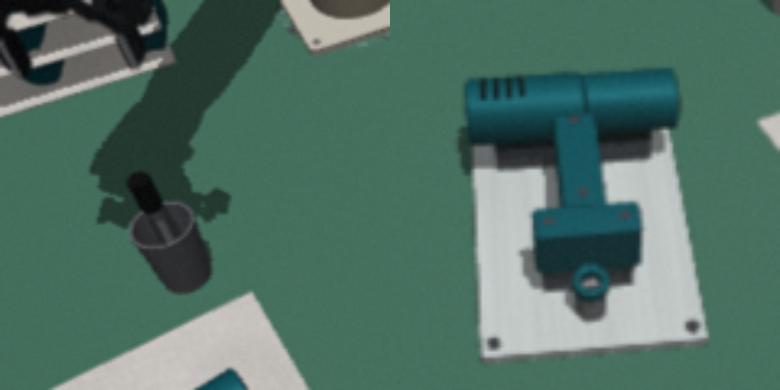

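The pin leans in the cup and the housing is in place, with its eye at crop (591,282). The tool is already aligned with the handle, so I'm moving over it.

>>> arm_command --pt "-0.2 4 0" --pt "-0.5 9 0" --pt "-0.7 14 0" --pt "-0.9 19 0" --pt "-1.2 24 0" --spin '[0,0,0,0,0]'

```text
clock: 13.8
eef_pos: [0.495, -0.1161, 0.2415]
tool_rot: [0.201, 0.98, -0.0, -0.0]
ft_force: [0.5, -0.3, -1.1]
grip_width: 0.085
grasp_force: 0.0
```

>>> arm_command --pt "-0.2 5 0" --pt "-0.5 10 0" --pt "-0.6 14 0" --pt "-0.7 15.6 0" --pt "-0.7 15.6 0" --spin '[0,0,0,0,0]'

```text
clock: 14.42
eef_pos: [0.5624, 0.0235, 0.2412]
tool_rot: [0.2, 0.98, -0.0, -0.001]
ft_force: [-0.6, 0.4, 0.8]
grip_width: 0.0847
grasp_force: 0.0
```

```bash
python3 - <<'E'
from h import *
a=camera("wrist");save(a,"w5");o=get_obs();print(o["eef_pos"].round(4),tool_delta([.5625,.0238,.048]).round(2))
K=np.array(a["intrinsics"]);Rm,t=ext(a)
for n,z in(("housing",.042),("barrel",.069),("eye",.052),("seat",.042)):
  for r in landmark_of(a,n)[:1]:
    d=np.array([(r["centre"][0]-K[0,2])/K[0,0],(r["centre"][1]-K[1,2])/K[1,1]]);q=np.hypot(*d)
    v=Rm.T@np.array([*(d/q*np.sin(q)),np.cos(q)]);s=-Rm.T@t;print("wrist",n,np.round(r["centre"]),round(r["confidence"],2),(s+v*(z-s[2])/v[2]).round(4))
E
```

```text
[0.5621 0.0226 0.2415] [-0.    0.15 19.35]
wrist housing [253. 161.] 0.85 [0.563  0.0246 0.042 ]
wrist barrel [252. 114.] 0.62 [0.507  0.0475 0.069 ]
wrist eye [254. 240.] 0.78 [ 0.6601 -0.0151  0.052 ]
```

View pics/w5.png

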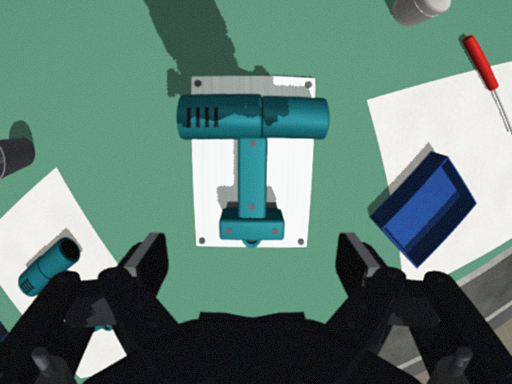

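The handle runs up column 252 with the housing origin at (253,161), under the tool. Descending to grasp.

>>> arm_command --pt "0 0.1 3" --pt "0 0.1 6" --pt "0 0.1 9" --pt "0 0.1 12" --pt "0 0.1 14" --spin '[0,0,0,0,0]'

```text
clock: 15.3
eef_pos: [0.5619, 0.0228, 0.1007]
tool_rot: [0.202, 0.979, -0.0, -0.001]
ft_force: [0.2, -0.4, 0.3]
grip_width: 0.0851
grasp_force: 0.0
```

>>> arm_command --pt "0 0 1.5" --pt "0 0 3" --pt "0 0 4.5" --pt "0 0 5.4" --pt "0 0 5.4" --spin '[0,0,0,0,0]'

```text
clock: 15.92
eef_pos: [0.5623, 0.024, 0.0471]
tool_rot: [0.201, 0.98, -0.0, -0.001]
ft_force: [-0.5, 0.2, 0.5]
grip_width: 0.0845
grasp_force: 0.0
```

>>> arm_command --pt "0 0 0" --pt "0 0 0" --pt "0 0 0" --pt "0 0 0" --pt "0 0 0" --spin '[0,0,0,0,0]' --jaw 2.5

```text
clock: 16.55
eef_pos: [0.5641, 0.024, 0.0496]
tool_rot: [0.201, 0.98, 0.0, 0.001]
ft_force: [-1.0, 0.6, 6.2]
grip_width: 0.025
grasp_force: 2.8
```

>>> arm_command --pt "0 0 0" --pt "0 0 0" --pt "0 0 0" --pt "0 0 0" --pt "0 0 0" --spin '[0,0,0,0,0]'

```text
clock: 17.18
eef_pos: [0.5641, 0.0241, 0.0496]
tool_rot: [0.201, 0.98, 0.0, 0.002]
ft_force: [0.4, 0.2, 4.5]
grip_width: 0.0247
grasp_force: 2.8
```

The grip force is low because the commanded opening was the limit. Closing further.

>>> arm_command --pt "0 0 0" --pt "0 0 0" --pt "0 0 0" --pt "0 0 0" --pt "0 0 0" --spin '[0,0,0,0,0]' --jaw 0

```text
clock: 17.8
eef_pos: [0.5644, 0.0237, 0.0497]
tool_rot: [0.201, 0.98, 0.0, 0.002]
ft_force: [-0.4, -0.5, 6.5]
grip_width: 0.0001
grasp_force: 3.2
```

>>> arm_command --pt "0 0 -0.3" --pt "0 0 -0.8" --pt "0 0 -1.4" --pt "0 0 -2" --pt "0 0 -2.6" --spin '[0,0,0,0,0]'

```text
clock: 18.42
eef_pos: [0.563, 0.024, 0.0744]
tool_rot: [0.201, 0.98, 0.0, 0.0]
ft_force: [0.3, 0.3, 0.9]
grip_width: -0.0001
grasp_force: 0.0
```

```bash
python3 - <<'E'
from h import *
a=camera("wrist");b=camera("scene")
A=cv2.resize(a["pixels"][80:322,110:390],(450,390));B=cv2.resize(b["pixels"][140:260,190:310],(340,390))
save({"pixels":np.hstack([A,B])},"g6")
E
```

```text
(no output)
```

View pics/g6.png

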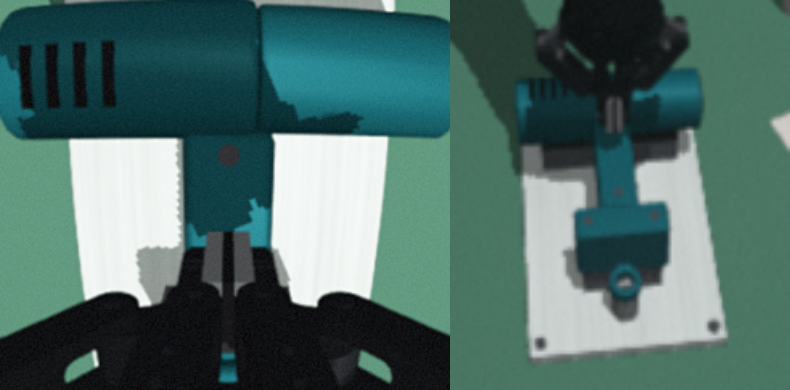

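The fingers closed above the handle instead of around it, so the real tips are higher than the reported TCP. Measuring that offset by depth.

```bash
python3 - <<'E'
from h import *
b=camera("scene");P=cloud(b);o=get_obs();print(o["eef_pos"].round(4),o["joint_pos"].round(4))
px=b["pixels"].astype(int)
# column of points along gripper near tcp axis
x=np.array([np.cos(-.405),np.sin(-.405)]);y=np.array([-x[1],x[0]])
q=P[...,:2]-o["eef_pos"][:2];L=np.stack([q@x,q@y],-1)
notteal=~((px[...,1]>px[...,0]+20))
for lo in np.arange(.08,.2,.01):
    m=(b["range_z"]>0)&(abs(L[...,0])<.03)&(abs(L[...,1])<.07)&(P[...,2]>=lo)&(P[...,2]<lo+.01)&notteal
    if m.sum(): print(lo.round(2),m.sum(),L[m].min(0).round(3),L[m].max(0).round(3))
a=camera("wrist");K=np.array(a["intrinsics"]);Rm,t=ext(a);print("cam pos",(-Rm.T@t).round(4),"K",K.round(1).tolist(),"axis",(Rm[2]).round(3))
# project reported TCP and point 35 mm higher in wrist/scene
def pr(c,X):
    Rm,t=ext(c);K=np.array(c["intrinsics"]);v=K@(Rm@X+t);return (v[:2]/v[2]).round(1)
for dz in(0,.02,.035): 
    X=o["eef_pos"]+[0,0,dz]; v=Rm@X+t;th=np.arctan2(np.hypot(*v[:2]),v[2]);w=v[:2]/np.hypot(*v[:2])*th
    print(dz,"scene",pr(b,X),"wrist",(K[0,2]+K[0,0]*w[0]).round(1),(K[1,2]+K[1,1]*w[1]).round(1))
u0=pr(b,o["eef_pos"]+[0,0,.03]).astype(int);print(u0)
for v in range(u0[1]-25,u0[1]+20,3):print(v,P[v,u0[0]].round(3),px[v,u0[0]])
E
```

```text
[0.5633 0.024  0.0745] [ 0.0426  0.444  -0.0325  1.0932  0.      0.4471]
0.08 4 [-0.026 -0.012] [0.02  0.016]
0.1 1 [ 0.003 -0.007] [ 0.003 -0.007]
0.11 18 [ 0.006 -0.012] [0.013 0.013]
0.12 33 [-0.001 -0.014] [0.013 0.013]
0.13 33 [ 0.005 -0.014] [0.014 0.013]
0.14 33 [-0.009 -0.016] [0.013 0.01 ]
0.15 49 [-0.007 -0.03 ] [0.015 0.026]
0.16 134 [-0.013 -0.039] [0.016 0.035]
0.17 96 [-0.013 -0.048] [0.019 0.044]
0.18 119 [-0.011 -0.056] [0.019 0.054]
0.19 154 [-0.011 -0.062] [0.019 0.058]
cam pos [0.5017 0.0505 0.2505] K [[297.3, 0.0, 251.5], [0.0, 297.3, 188.7], [0.0, 0.0, 1.0]] axis [ 0.245 -0.105 -0.964]
0 scene [247.8 187.4] wrist 251.4 216.5
0.02 scene [247.7 182.1] wrist 251.4 229.0
0.035 scene [247.6 178. ] wrist 251.4 240.2
[247 179]
154 [0.573 0.018 0.201] [17 21 20]
157 [0.573 0.018 0.192] [15 17 19]
160 [ 0.407  0.107 -0.002] [59 95 79]
163 [0.503 0.055 0.093] [13 38 41]
166 [0.557 0.026 0.145] [18 23 22]
169 [0.567 0.021 0.146] [28 31 33]
172 [0.573 0.018 0.143] [54 55 57]
175 [0.571 0.018 0.13 ] [50 53 54]
178 [0.574 0.017 0.123] [54 56 58]
181 [0.55  0.029 0.083] [20 47 51]
184 [0.562 0.023 0.086] [19 52 56]
187 [0.568 0.019 0.084] [ 24  89 100]
190 [0.579 0.014 0.086] [ 27  91 102]
193 [0.584 0.01  0.082] [ 25  90 100]
196 [0.594 0.005 0.083] [ 29  93 101]
```

Depth puts the real shut tips near z 0.111, 36 mm above the reported TCP. So I'll reopen and grasp with the reported z at about 0.011.

>>> arm_command --pt "0 0 -1" --pt "0 0 -1" --pt "0 0 -1" --pt "0 0 -1" --pt "0 0 -1" --spin '[0,0,0,0,0]' --jaw 8.5

```text
clock: 19.25
eef_pos: [0.5628, 0.024, 0.0837]
tool_rot: [0.201, 0.98, -0.0, -0.0]
ft_force: [0.1, 0.0, -0.6]
grip_width: 0.0852
grasp_force: 0.0
```

```bash
python3 - <<'E'
from h import *
o=get_obs();print(o["eef_pos"].round(4),o["grip_width"])
b=camera("scene");c=camera("top");w=camera("wrist")
for t,z in(("housing",.042),("eye",.052),("pin",.01)):
  for k in (b,c):
    for r in landmark_of(k,t)[:1]: print(t,np.round(r["centre"]),round(r["confidence"],2),at_z(k,r["centre"],z).round(4))
P=cloud(b);x=np.array([np.cos(-.405),np.sin(-.405)]);y=np.array([-x[1],x[0]])
q=P[...,:2]-[.562,.024];L=np.stack([q@x,q@y],-1)
m=(b["range_z"]>0)&(abs(L[...,0]-.03)<.025)&(abs(L[...,1])<.04)&(P[...,2]>.079)&(P[...,2]<.088)
print(m.sum(),L[m].min(0).round(3),L[m].max(0).round(3),np.polyfit(L[m][:,0],L[m][:,1],1).round(4),P[m][:,2].mean())
px=b["pixels"].astype(int);teal=px[...,1]>px[...,0]+20
m=(b["range_z"]>0)&teal&(abs(L[...,0])<.12)&(abs(L[...,1])<.1)&(P[...,2]>.09)&(P[...,2]<.1)
print(L[m].min(0).round(3),L[m].max(0).round(3))
E
```

```text
[0.5628 0.024  0.0837] 0.08518527799574813
housing [247. 196.] 0.94 [0.5638 0.021  0.042 ]
eye [249. 224.] 0.73 [ 0.6491 -0.0206  0.052 ]
pin [356. 247.] 0.55 [ 0.3903 -0.3279  0.01  ]
215 [ 0.005 -0.017] [0.055 0.017] [ 0.0014 -0.0002] 0.08350475601460315
[-0.074 -0.084] [0.089 0.085]
```

The housing hasn't moved. Descending to the real handle height.

>>> arm_command --pt "0 0 1.5" --pt "0 0 3" --pt "0 0 4" --pt "0 0 5" --pt "0 0 5.5" --spin '[0,0,0,0,0]'

```text
clock: 20.32
eef_pos: [0.5624, 0.024, 0.0279]
tool_rot: [0.201, 0.98, -0.0, -0.001]
ft_force: [-0.5, -0.1, -0.5]
grip_width: 0.0851
grasp_force: 0.0
```

>>> arm_command --pt "0 0 0.4" --pt "0 0 0.8" --pt "0 0 1.2" --pt "0 0 1.6" --pt "0 0 1.6" --spin '[0,0,0,0,0]'

```text
clock: 20.95
eef_pos: [0.5626, 0.024, 0.0126]
tool_rot: [0.201, 0.98, -0.0, -0.0]
ft_force: [0.0, -0.5, -0.7]
grip_width: 0.085
grasp_force: 0.0
```

>>> arm_command --pt "0 0 0" --pt "0 0 0" --pt "0 0 0" --pt "0 0 0" --pt "0 0 0" --spin '[0,0,0,0,0]' --jaw 2

```text
clock: 21.58
eef_pos: [0.5632, 0.024, 0.0132]
tool_rot: [0.201, 0.98, 0.0, 0.0]
ft_force: [-0.5, 0.1, 2.2]
grip_width: 0.0332
grasp_force: 60.9
```

>>> arm_command --pt "0 0 0" --pt "0 0 0" --pt "0 0 0" --pt "0 0 0" --pt "0 0 0" --spin '[0,0,0,0,0]'

```text
clock: 22.2
eef_pos: [0.5632, 0.024, 0.0132]
tool_rot: [0.201, 0.98, 0.0, 0.0]
ft_force: [-0.3, 0.0, 5.4]
grip_width: 0.0331
grasp_force: 61.0
```

The grip is now firm at 33 mm and 61 N. Lifting slowly.

>>> arm_command --pt "0 0 -0.3" --pt "0 0 -0.8" --pt "0 0 -1.4" --pt "0 0 -2" --pt "0 0 -2.6" --spin '[0,0,0,0,0]'

```text
clock: 22.82
eef_pos: [0.563, 0.024, 0.0393]
tool_rot: [0.201, 0.98, 0.0, 0.0]
ft_force: [-0.1, 0.6, -4.7]
grip_width: 0.0334
grasp_force: 59.9
```

>>> arm_command --pt "0 0 -1" --pt "0 0 -2" --pt "0 0 -3" --pt "0 0 -4" --pt "0 0 -5" --spin '[0,0,0,0,0]'

```text
clock: 23.45
eef_pos: [0.5629, 0.024, 0.0897]
tool_rot: [0.201, 0.98, 0.0, 0.0]
ft_force: [0.7, -0.0, -5.1]
grip_width: 0.0332
grasp_force: 59.9
```

>>> arm_command --pt "0 0 -1" --pt "0 0 -2" --pt "0 0 -3" --pt "0 0 -4" --pt "0 0 -5" --spin '[0,0,0,0,0]'

```text
clock: 24.08
eef_pos: [0.5629, 0.024, 0.1395]
tool_rot: [0.201, 0.98, -0.0, -0.0]
ft_force: [-0.4, 0.2, -5.1]
grip_width: 0.0335
grasp_force: 59.9
```

>>> arm_command --pt "0 0 -0.5" --pt "0 0 -0.8" --pt "0 0 -0.8" --pt "0 0 -0.8" --pt "0 0 -0.8" --spin '[0,0,0,0,0]'

```text
clock: 24.7
eef_pos: [0.5626, 0.024, 0.1465]
tool_rot: [0.201, 0.98, -0.0, -0.0]
ft_force: [0.3, 0.5, -4.4]
grip_width: 0.033
grasp_force: 59.9
```

```bash
python3 - <<'E'
from h import *
b=camera("scene");save(b,"s7");o=get_obs();print(o["eef_pos"].round(4),o["grip_width"],o["grasp_force"],o["ft_force"].round(1))
P=cloud(b);px=b["pixels"].astype(int);teal=px[...,1]>px[...,0]+20
x=np.array([np.cos(-.405),np.sin(-.405)]);y=np.array([-x[1],x[0]])
q=P[...,:2]-[.562,.024];L=np.stack([q@x,q@y],-1)
m=(b["range_z"]>0)&teal&(abs(L[...,0]-.074)<.009)&(abs(L[...,1])<.035)&(P[...,2]>.15)
A=np.c_[L[m],np.ones(m.sum())];print(m.sum(),"foot top plane? z med",np.median(P[m][:,2]).round(4),np.percentile(P[m][:,2],95).round(4))
m=(b["range_z"]>0)&teal&(abs(L[...,0]+.06)<.03)&(abs(L[...,1])<.085)&(P[...,2]>.15)
print("barrel top z",np.percentile(P[m][:,2],97).round(4),L[m].min(0).round(3),L[m].max(0).round(3))
for s in(-1,1):
    k=m&(s*L[...,1]>.04);print(s,np.percentile(P[k][:,2],97).round(4))
E
```

```text
[0.5627 0.024  0.1466] 0.03323220422526355 59.93952512741089 [-0.3  0.5 -6. ]
191 foot top plane? z med 0.2229 0.2241
barrel top z 0.2285 [-0.073 -0.085] [-0.03   0.085]
-1 0.2291
1 0.2271
```

View pics/s7.png

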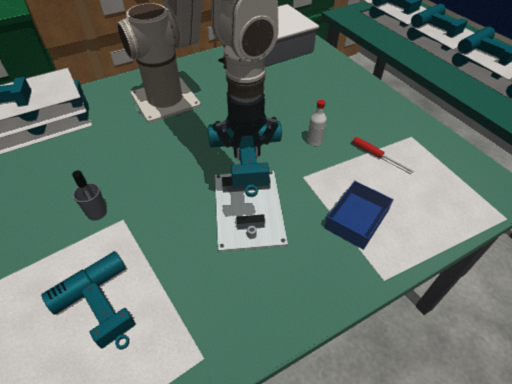

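The housing hangs level about 133 mm up, at (250,150), with the pin in the cup at (88,195). Holding for the two seconds.

>>> arm_command --pt "0 0 0" --pt "0 0 0" --pt "0 0 0" --pt "0 0 0" --pt "0 0 0" --spin '[0,0,0,0,0]'

```text
clock: 25.38
eef_pos: [0.5629, 0.024, 0.1469]
tool_rot: [0.201, 0.98, -0.0, -0.0]
ft_force: [-0.7, 0.4, -5.1]
grip_width: 0.0332
grasp_force: 59.9
```

>>> arm_command --pt "0 0 0" --pt "0 0 0" --pt "0 0 0" --pt "0 0 0" --pt "0 0 0" --spin '[0,0,0,0,0]'

```text
clock: 26.0
eef_pos: [0.5629, 0.024, 0.1469]
tool_rot: [0.201, 0.98, 0.0, -0.0]
ft_force: [-0.0, 0.4, -5.0]
grip_width: 0.0335
grasp_force: 59.9
```

>>> arm_command --pt "0 0 0" --pt "0 0 0" --pt "0 0 0" --pt "0 0 0" --pt "0 0 0" --spin '[0,0,0,0,0]'

```text
clock: 26.62
eef_pos: [0.5629, 0.024, 0.1469]
tool_rot: [0.201, 0.98, -0.0, -0.0]
ft_force: [0.1, -0.8, -4.6]
grip_width: 0.0335
grasp_force: 59.9
```

>>> arm_command --pt "0 0 0" --pt "0 0 0" --pt "0 0 0" --pt "0 0 0" --pt "0 0 0" --spin '[0,0,0,0,0]'

```text
clock: 27.25
eef_pos: [0.5629, 0.024, 0.1469]
tool_rot: [0.201, 0.98, -0.0, 0.0]
ft_force: [-0.8, -0.1, -5.6]
grip_width: 0.0333
grasp_force: 59.9
```

>>> arm_command --pt "0 0 0" --pt "0 0 0" --pt "0 0 0" --pt "0 0 0" --pt "0 0 0" --spin '[0,0,0,0,0]'

```text
clock: 27.88
eef_pos: [0.5629, 0.024, 0.1469]
tool_rot: [0.201, 0.98, -0.0, 0.0]
ft_force: [-0.4, 0.1, -5.8]
grip_width: 0.033
grasp_force: 59.9
```

```bash
python3 -c "
from h import *
o=get_obs();print(o['clock'],o['eef_pos'],o['grasp_force']);print(job_done())"
```

```text
27.875 [0.56291762 0.0239849  0.14689113] 59.939085245132446
the job is handed in; nothing more can be done
None
```

I handed the job in at 27.9 s with the pin in the cup and the housing held level about 13 cm above its rests for over two seconds; the hand-in returned no verdict, and the first grasp closed above the handle and had to be redone.

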